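# Dispense a wooden disc and complete the craft kit

### The arm

A 6-joint arm with a two-finger parallel gripper is mounted at the origin on the work surface. World frame = base frame: x ahead of the robot, y to its left, z up, the work surface at z = 0. Lengths are in m, angles in rad, forces in N, time in s.
With the tool pointing down it reaches from about 0.325 to 0.925 m from the base axis. Payload 3.1 kg.
Tool frame: the origin (TCP) lies at the very end of the fingers, on their centre line; the grasp point (between the pads) lies r.hold_point_z behind it (r.hold_point_z is the distance from the TCP to the grasp point, in m); x points along the fingers, z is the direction in which the jaws open and shut, and the axes are right-handed (so a half turn about x gives the same grasp; the last joint's range is limited). The gripper opens to 85 mm and grips with 20 to 120 N. Pads are 22 mm wide; open, the fingers measure 114 mm over their backs; the gripper's body (76 mm by 85 mm) begins 54 mm behind the grasp point. The pads swing forward as they close: fully open they stand 13 mm farther back than shut.
Start: joints at [-1.244, 0.217, 1.613, -0, 1.311, -0.112], TCP at [0.266, -0.566, 0.231] pointing down, gripper open.
Joint ranges: [-2.75, 2.75], [-0.78, 2.1], [0.31, 2.55], [-1.13, 4.27], [0.13, 2.63], [-2.58, 2.58]. Speed limits (rad/s): [2.79, 2.79, 3.14, 3.14, 3.14, 3.14].

### API

Orientations are given as a rotation vector (axis times angle).
In Python, from cell import status, optics, finish_job, spotter, r gives the robot as it stands.
- The arm moves only by the tool jog_arm, never from a script. Its argument "rows" is a list that holds one entry, the list of rows, each a list of 5 numbers: the finger opening in mm, from 0 to 85.4, then the shift along the tool's x, y, z in mm, then the turn about the tool's x in degrees. A call has 1 to 12 rows; each row is the pose to reach, as a shift and turn from the pose commanded when the call began, along the tool's axes at that moment; what a row does not reach only later rows make up. A row lasts 1/10 s, in which the tool goes at most 50 mm and 8.59 degrees, less where a joint would pass 70% of its speed; a pose out of reach is approached as far as the arm can. A call with a gripper value outside its range is refused whole. The fingers move at their own pace and stop on an object; "force" is the grip in N (left out, the last holds). Time passes only in rows, so rows that repeat a pose let the fingers close. It gives the time, the measured TCP pose, the force and the opening at its end, in the units of the state.
- status.get_state(): the state, without advancing time (a new reading comes with each control period).
- optics.read_camera(name): name is "side" or "top" or "wrist"; returns (picture, depth): 384x512x3 uint8, red, green, blue; 384x512 float32, m along the optical axis (not along the pixel's ray), 0 where there is no reading.
- optics.get_calibration(name): a dict with "fx", "fy", "cx", "cy" (pixels), "position" and "rotation" of the camera in the world; the wrist camera has in their place "hand_eye" (4x4, takes a point from camera to tool coordinates, whose origin is the TCP and whose axes are the tool frame's). Camera axes: x right, y up, looking along -z (the intrinsics and any distortion apply to the point x, -y, -z); pixel columns grow to the right and rows downward; lengths in m; the calibration is good to about 2 mm. A picture is of the moment at which its call begins: read the wrist's pose just before it. get_calibration takes no time and is no camera call.
- finish_job(): hands the job in, once; it reports no verdict.
Trained networks look in the newest picture that a camera, given by its name, has taken for a name from the list of things; names that differ only in an ending like _2 or _b are one class to them, and where a whole thing is asked for, a point or a joint stands for the part that bears it (a point fixed in the world has none). Each returns a list of dicts, best first, with "p" (0 to 1); they miss things now and then, are a little off and sometimes report something else, mostly with a low value. They report only what shows in the picture. A call takes as long as a camera call. They do not tell look-alikes from the thing itself.
- spotter.spot_in(name, camera): "bbox" ([centre column, centre row, width, height] in pixels, round what is visible of it).
- spotter.place_of(name, camera): "point" ([column, row] in pixels: a listed point, or the origin of a listed thing).
The state is a dict: "t": time; "joint_positions": joint angles; "qd": joint speeds; "joint_torque": joint torques, N m; "tool_pos": TCP position; "eef_rot": TCP orientation; "ft_force": force on the tool from outside, world axes, zero at the start; "moment": the same for the moment, N m; "opening": opening from 0.0 (shut) to 1.0 (fully open).
Only numpy, scipy, OpenCV 4.12 (cv2) and the standard library are available. Lean on these libraries where they do the work, as an engineer would, in place of code of your own. Each camera call takes 0.05 s, during which the arm holds its last target.

### The job

Complete the craft kit tray that has no wooden disc yet: push the dispenser's spring-loaded slide all the way to its stop, once, and let go of it there so that it snaps home by itself. Then take the one disc that it has pushed out and lay it down flat, without dropping it, on the tray's free floor beside the block. Leave the other discs in the dispenser and the other things on the table as they are.

Things in the scene. Friction and masses are not known exactly. Their poses are not given: they have to be found in the camera images.
- dispenser: fixed wooden disc dispenser, 297 mm long, 84 mm wide; origin on the table under the centre of its magazine tower (73 x 75 mm, top 84 mm above the table, open on top, discs stacked inside on a bed 30 mm above the table). x axis: the way the slide is pushed and a disc comes out; z up. Behind the tower (-x) the slide runs between two aluminium guides, tops 52 mm above the table.
- pusher (a joint): the spring-return slide: 0 m home, 0.080 m at its end stop, positive along the dispenser's +x. Spring about 3 N at home rising to 11 N at the stop; let go, it flies back in about 0.3 s. At the stop it has pushed the lowest disc out onto the tongue, about 80 mm from the tower's centre; once it is home the next disc drops down.
- handle (a point): point in the upright wooden handle block on the rear of the slide, moving with it. The block is 24 mm along the dispenser's x, 30 mm along its y and reaches from 48 to 114 mm above the table; the point is on its centre line, 92 mm above the table, 146 mm behind (-x) the tower's centre when home. Axes as the dispenser's.
- magazine (a point): centre of the lowest disc's place inside the tower, 40 mm above the table
- outfeed (a point): place of a pushed-out disc's centre (40 mm above the table) over the outfeed tongue, a narrow bar 36 mm wide, top 30 mm above the table, from 36 mm to 122 mm on the +x side of the tower's centre, with an end lip 8 mm high; the disc rests on it and overhangs it by 12 mm on both sides
- disc1_center (a point): centre of the lowest disc in the tower, the one that the slide pushes out: plain wood, 60 mm diameter, 20 mm thick, 40 g; z is its axis
- disc2_center (a point): centre of the second disc of the stack, same size; it must stay in the tower
- disc3_center (a point): centre of the third, topmost disc, same size; it must stay in the tower
- tray: the tray to complete (it holds a block but no disc): white, fixed, 125 mm along x, 160 mm along y, walls 4 mm thick and 22 mm high, floor 4 mm. Origin under its centre, z up. A wooden block (70 x 28 mm, top 32 mm above the table) is fixed inside along the -y end. A like tray with block and disc is already complete.
- tray_spot (a point): middle of the free floor of that tray, on the floor (4 mm above the table); the free floor is 117 mm along the tray's x and 122 mm along its y; axes are the tray's
- glue: bystander: glue bottle, 54 mm diameter, 130 mm high, origin under its centre
- spool: bystander: wooden spool, 56 mm diameter, 70 mm high, origin under its centre
- block: bystander: loose wooden block 50 x 90 x 40 mm, origin under its centre
- cup: bystander: steel cup, 72 mm rim, 80 mm high, origin under its centre
- brush: bystander: brush 170 mm long, lying
- mallet: bystander: mallet 200 mm long, lying
Not all that is in view belongs to the job. What is shaped like the part that bears disc3_center but black or green is not meant. What is shaped like the tray but pink is not meant.

How it is judged:
By the outcome, as a careful person would: the job done as asked, in the order asked, and still so for the second after the job is handed in, with the robot touching nothing.
It also fails if it takes over 45 s, if anything falls off the work surface, if the arm or the gripper's body presses on something with over 40 N, if the wrist force passes 120 N, or if a joint passes its speed limit or range.

## Working session

There is one attempt and no reset: what is moved stays moved. The work goes in short steps, Python scripts to look and compute and a tool call to move; the robot and the scene stay as the last step left them, time stands still between calls to the robot, and variables do not carry over. Pictures are saved under pics/ and viewed, and the job is handed in when it is done.

Besides the shell and the picture viewer there is one more tool, called after "Call:" as name(argument=value, ...), one argument or row to a line, values as JSON. jog_arm: Moves the arm, as the interface text tells. Its arguments: {"type":"object","properties":{"rows":{"type":"array"},"force":{"type":"number"}},"required":["rows"]}

```bash
ls; mkdir -p pics; python3 - <<'E'
from cell import status, optics, r
import cv2
print(status.get_state()); print(r.hold_point_z)
for n in ["side","top","wrist"]:
    p,d=optics.read_camera(n); cv2.imwrite(f"pics/{n}0.png",p[:,:,::-1]); 
    import numpy as np; np.save(f"pics/{n}0.npy",d)
    print(n,optics.get_calibration(n))
E
```

```text
pics
{'t': 0.0, 'joint_positions': array([-1.24421921e+00,  2.17789110e-01,  1.61496036e+00,  1.28337648e-05,
        1.31129772e+00, -1.12197052e-01]), 'qd': array([-0.00106217, -0.00265432, -0.0002427 , -0.00152622, -0.0003196 ,
        0.00029722]), 'joint_torque': array([ 9.25270092e-05, -3.96843660e+01, -3.03850365e+01, -1.23970203e-04,
        9.67489730e-03, -5.96144957e-06]), 'tool_pos': array([ 0.26527576, -0.56499197,  0.2299329 ]), 'eef_rot': array([ 0.88173854,  1.38734386, -0.87919431]), 'ft_force': array([-0.16161979, -1.0293926 , -0.49723043]), 'moment': array([-0.02871891, -0.02948561, -0.00948636]), 'opening': 0.9975690024160754}
0.0187
side {'fx': 348.49261208466373, 'fy': 348.49261208466373, 'cx': 262.6175484479874, 'cy': 194.74881985958015, 'position': array([-0.09517689,  0.65176449,  0.7525568 ]), 'rotation': array([ 0.41801889, -1.11711114, -2.22613897])}
top {'fx': 351.78591187486444, 'fy': 351.78591187486444, 'cx': 257.7938025279794, 'cy': 190.42314458109735, 'position': array([ 0.31242621, -0.02442282,  1.05798325]), 'rotation': array([ 0.13585526, -0.15515217, -1.54913768])}
wrist {'fx': 342.35275584077783, 'fy': 342.35275584077783, 'cx': 258.38582284936524, 'cy': 195.02707392137694, 'hand_eye': array([[ 1.63563618e-04,  2.99522555e-01, -9.54089206e-01,
        -1.42524681e-01],
       [ 3.77508243e-04,  9.54089132e-01,  2.99522596e-01,
         7.66989462e-02],
       [ 9.99999915e-01, -4.09167540e-04,  4.29820373e-05,
        -6.18512383e-04],
       [ 0.00000000e+00,  0.00000000e+00,  0.00000000e+00,
         1.00000000e+00]])}
```

View pics/top0.png

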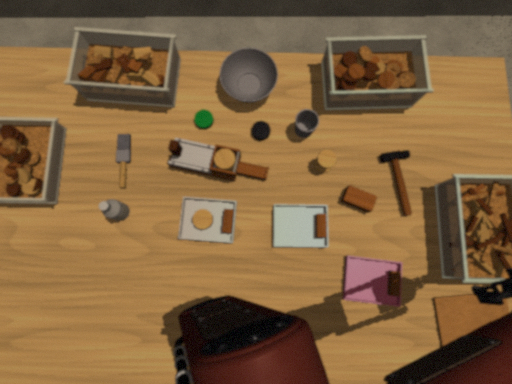

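View pics/side0.png

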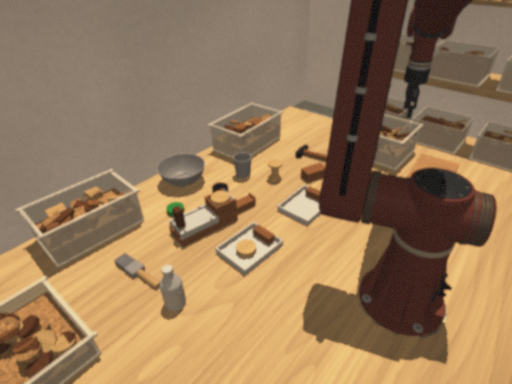

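View pics/wrist0.png

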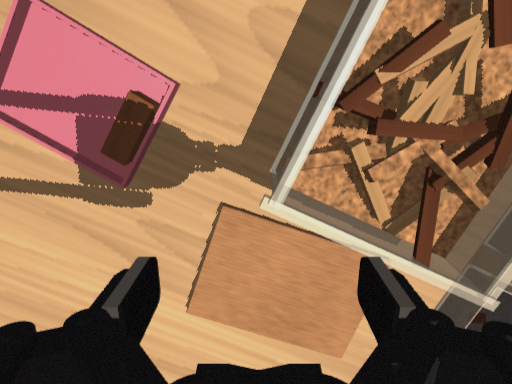

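The top view shows the dispenser at about (220,160), with its handle at (175,148) and its tongue to the right at (252,171). The empty white tray is at (300,227), and the completed tray and the pink one are beside it.

```bash
cat > h.py <<'E'
import numpy as np, cv2
from scipy.spatial.transform import Rotation as R
from cell import status, optics, r, spotter
def pose(name, st=None):
    c=optics.get_calibration(name)
    if 'position' in c: return c,R.from_rotvec(c['rotation']).as_matrix(),c['position']
    H=c['hand_eye']; Rt=R.from_rotvec(st['eef_rot']).as_matrix()
    return c,Rt@H[:3,:3],Rt@H[:3,3]+st['tool_pos']
def cloud(name,d,st=None):
    c,Rm,p=pose(name,st); v,u=np.mgrid[:d.shape[0],:d.shape[1]]
    P=np.stack([(u-c['cx'])/c['fx']*d,-(v-c['cy'])/c['fy']*d,-d],-1)
    return P@Rm.T+p
def ray(name,uv,z,st=None):
    c,Rm,p=pose(name,st); u,v=uv
    q=Rm@np.array([(u-c['cx'])/c['fx'],-(v-c['cy'])/c['fy'],-1]); return p+q*(z-p[2])/q[2]
def proj(name,P,st=None):
    c,Rm,p=pose(name,st); q=(np.asarray(P)-p)@Rm
    return np.stack([c['cx']-c['fx']*q[...,0]/q[...,2],c['cy']+c['fy']*q[...,1]/q[...,2]],-1)
E
python3 - <<'E'
from h import *
c=optics.get_calibration('top'); print([k for k in c])
d=np.load('pics/top0.npy'); P=cloud('top',d)
for uv in [(175,148),(225,158),(252,171),(300,227),(320,227),(200,155),(150,240),(250,300)]: print(uv,P[uv[1],uv[0]].round(3))
img=cv2.imread('pics/top0.png')
cv2.imwrite('pics/topz.png',cv2.resize(img[125:255,155:345],None,fx=4,fy=4,interpolation=cv2.INTER_CUBIC))
optics.read_camera('top')
Z={'handle':.092,'magazine':.04,'outfeed':.04,'tray_spot':.004,'tray':0,'dispenser':0,'disc3_center':.09,'disc1_center':.04}
for n,z in Z.items():
    for cam in ['top']:
        for o in spotter.place_of(n,cam)[:4]: print(n,np.round(o['point'],1),round(o['p'],2),ray(cam,o['point'],z).round(4))
E
```

```text
['fx', 'fy', 'cx', 'cy', 'position', 'rotation']
(175, 148) [0.606 0.198 0.113]
(225, 158) [0.587 0.06  0.087]
(252, 171) [ 0.565 -0.017  0.028]
(300, 227) [ 0.401 -0.164  0.005]
(320, 227) [ 0.4   -0.219  0.033]
(200, 155) [0.608 0.139 0.044]
(150, 240) [ 0.356  0.282 -0.001]
(250, 300) [ 0.188 -0.018 -0.005]
handle [176.  147.9] 0.62 [0.6131 0.2    0.092 ]
magazine [230. 166.] 0.91 [0.5764 0.0485 0.04  ]
magazine [228.6 158.6] 0.3 [0.5991 0.0533 0.04  ]
outfeed [253.2 170.5] 0.85 [ 0.5639 -0.0209  0.04  ]
outfeed [225.6 165.7] 0.3 [0.577  0.0616 0.04  ]
tray_spot [365.4 281.9] 0.77 [ 0.2446 -0.3542  0.004 ]
tray_spot [293.5 224.4] 0.62 [ 0.4089 -0.1446  0.004 ]
tray [369.5 279.2] 0.97 [ 0.2522 -0.3678  0.    ]
tray [301.2 230.3] 0.67 [ 0.3919 -0.1681  0.    ]
tray [302.5 130.1] 0.51 [ 0.7083 -0.1745  0.    ]
disc3_center [260.2 127.3] 0.85 [ 0.6806 -0.039   0.09  ]
disc3_center [206.4 118.8] 0.84 [0.7034 0.1176 0.09  ]
disc3_center [224.3 158.6] 0.55 [0.5848 0.0617 0.09  ]
```

View pics/topz.png

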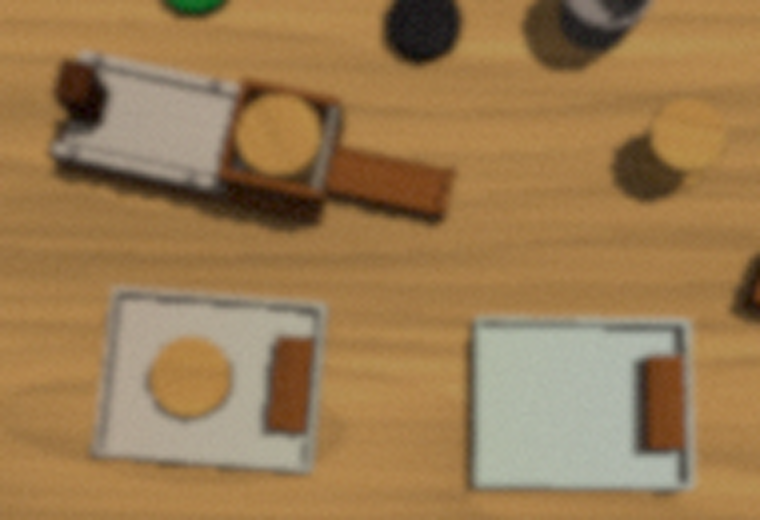

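```bash
python3 - <<'E'
from h import *
from scipy.optimize import minimize
d=np.load('pics/top0.npy'); P=cloud('top',d); sub=P[125:255,155:345]
img=cv2.imread('pics/top0.png')
def rect(m,name):
    q=P[m][:,:2].astype(np.float32); print(name,len(q),q.mean(0).round(4),q.min(0).round(3),q.max(0).round(3),cv2.minAreaRect(q*1000))
reg=np.zeros(d.shape,bool); reg[130:185,160:270]=1
Z=P[...,2]
rect(reg&(Z>.104),'handle top')
rect(reg&(Z>.07)&(P[...,1]<.12),'tower top')
t=reg&(Z>.018)&(Z<.045)&(P[...,1]<.02)
rect(t,'tongue')
rect(reg&(Z>.036)&(Z<.065)&(P[...,1]>.105),'guides')
# disc by colour
hsv=cv2.cvtColor(img,cv2.COLOR_BGR2HSV)
c,w,n=cv2.connectedComponentsWithStats(0*img[...,0])[0:3] if 0 else (0,0,0)
# tray: white pixels
wm=((hsv[...,1]<50)&(hsv[...,2]>120)).astype(np.uint8)
reg2=np.zeros(d.shape,bool); reg2[195:260,265:335]=1
m=reg2&(Z>.012)&(Z<.045)
rect(m,'tray walls+block')
rect(reg2&(Z>.027),'tray block')
# rim rect from image
mm=(reg2&((wm>0)|(Z>.012))).astype(np.uint8)
cs,_=cv2.findContours(mm,cv2.RETR_EXTERNAL,cv2.CHAIN_APPROX_NONE); cm=max(cs,key=cv2.contourArea); rc=cv2.minAreaRect(cm); print(rc)
b=cv2.boxPoints(rc); print(b, [ray('top',x,.022).round(4) for x in b])
E
```

```text
handle top 118 [0.5557 0.1605] [ 0.312 -0.024] [0.63  0.218] ((465.7901611328125, 102.07432556152344), (396.15350341796875, 33.91983413696289), 34.62248611450195)
tower top 628 [0.575  0.0598] [ 0.312 -0.024] [0.63  0.106] ((469.3637390136719, 46.03126525878906), (331.37554931640625, 92.53575134277344), 8.574531555175781)
tongue 436 [ 0.5936 -0.0251] [ 0.543 -0.068] [0.699 0.02 ] ((621.8316650390625, -23.17120361328125), (85.78004455566406, 156.37582397460938), 88.64167022705078)
guides 996 [0.6037 0.16  ] [0.555 0.105] [0.657 0.231] ((607.2118530273438, 161.56582641601562), (128.50892639160156, 83.2220230102539), 78.70726776123047)
tray walls+block 539 [ 0.4055 -0.1877] [ 0.343 -0.243] [ 0.468 -0.082] ((406.156005859375, -162.82855224609375), (124.67286682128906, 160.8105010986328), 0.2663884460926056)
tray block 246 [ 0.3953 -0.2034] [ 0.312 -0.237] [ 0.439 -0.024] ((352.718017578125, -144.9351348876953), (67.96356201171875, 244.88272094726562), 33.9979362487793)
((300.0, 226.0), (44.0, 54.0), 90.0)
[[273. 204.]
 [327. 204.]
 [327. 248.]
 [273. 248.]] [array([ 0.4669, -0.0816,  0.022 ]), array([ 0.4697, -0.2428,  0.022 ]), array([ 0.3401, -0.2401,  0.022 ]), array([ 0.3376, -0.0826,  0.022 ])]
```

```bash
python3 - <<'E'
from h import *
from scipy.optimize import least_squares
d=np.load('pics/top0.npy'); P=cloud('top',d); Z=P[...,2]
img=cv2.imread('pics/top0.png')
reg=np.zeros(d.shape,bool); reg[130:185,160:270]=1; reg&=d>0
def rect(m,name):
    m=cv2.morphologyEx(m.astype(np.uint8),cv2.MORPH_OPEN,np.ones((2,2)))>0
    q=P[m][:,:2].astype(np.float32); print(name,len(q),q.mean(0).round(4),q.min(0).round(3),q.max(0).round(3),cv2.minAreaRect(q*1000))
rect(reg&(Z>.104),'handle top')
rect(reg&(Z>.072)&(P[...,1]<.12),'tower top')
rect(reg&(Z>.018)&(Z<.045)&(P[...,1]<.02)&(P[...,0]<.62),'tongue')
rect(reg&(Z>.036)&(Z<.065)&(P[...,1]>.105)&(P[...,0]<.64),'guides')
ds=np.load('pics/side0.npy'); Ps=cloud('side',ds); ok=(ds>0)&(Ps[...,0]>.5)&(Ps[...,0]<.66)&(Ps[...,1]>-.1)&(Ps[...,1]<.25)
P=Ps;Z=P[...,2]
rect(ok&(Z>.104),'S handle'); rect(ok&(Z>.076)&(P[...,1]<.13),'S tower');rect(ok&(Z>.02)&(Z<.04)&(P[...,1]<.02),'S tongue')
E
```

```text
handle top 93 [0.6125 0.203 ] [0.6   0.192] [0.627 0.216] ((614.1679077148438, 203.68411254882812), (20.447858810424805, 27.770479202270508), 78.74109649658203)
tower top 586 [0.5828 0.0602] [ 0.312 -0.024] [0.636 0.104] ((467.5705261230469, 44.493465423583984), (326.6169128417969, 92.72648620605469), 8.101923942565918)
tongue 339 [ 0.5644 -0.0239] [ 0.312 -0.067] [0.59  0.016] ((451.3092041015625, -26.473236083984375), (277.7112731933594, 82.94548034667969), 0.571941614151001)
guides 895 [0.5938 0.153 ] [ 0.312 -0.024] [0.64 0.23] ((495.59686279296875, 62.23014831542969), (384.6815185546875, 127.51874542236328), 43.657470703125)
S handle 76 [0.6105 0.2056] [0.599 0.125] [0.708 0.22 ] ((657.342529296875, 175.28805541992188), (27.61457061767578, 140.23593139648438), 56.265201568603516)
S tower 383 [0.5718 0.0709] [-0.095 -0.042] [0.624 0.652] ((296.4809265136719, 340.38421630859375), (98.84318542480469, 995.8134155273438), 45.84565734863281)
S tongue 178 [ 0.5577 -0.0281] [ 0.542 -0.091] [0.581 0.014] ((560.1616821289062, -38.495826721191406), (101.5142822265625, 30.95703125), 80.94896697998047)
```

```bash
cat >> h.py <<'E'
def go(target, jaw=None, st=None):
    "target TCP world; jaw = world jaw direction xy -> shift mm in tool axes, turn deg (mod 180 options)"
    st=st or status.get_state(); Rt=R.from_rotvec(st['eef_rot']).as_matrix()
    print('pos',st['tool_pos'].round(4),'x',Rt[:,0].round(3),'z',Rt[:,2].round(3),'j',st['joint_positions'].round(3),'F',st['ft_force'].round(1),'op',round(st['opening'],3),'t',round(st['t'],2))
    print('shift mm',(Rt.T@(np.asarray(target)-st['tool_pos'])*1000).round(1))
    if jaw is not None:
        j=Rt.T@np.array([jaw[0],jaw[1],0]); a=np.degrees(np.arctan2(-j[1],j[2])); print('turn',a.round(1),(a+180*(-1 if a>0 else 1)).round(1))
E
python3 - <<'E'
from h import *
t=np.radians(11.5); X=np.array([-np.sin(t),-np.cos(t)]);Y=np.array([-X[1],X[0]])
go([.6135,.2035,.24],Y)
E
```

```text
pos [ 0.2655 -0.5658  0.2313] x [ 0. -0. -1.] z [ 0.425 -0.905  0.   ] j [-1.244  0.217  1.613 -0.     1.311 -0.112] F [ 0.8 -0.5 -0.3] op 0.999 t 0.6
shift mm [  -8.7  641.8 -548.7]
turn -53.4 126.6
```

Call:
jog_arm(
  rows=[
    [[85, -69, 642, -549, -53], [85, -69, 642, -549, -53], [85, -69, 642, -549, -53], [85, -69, 642, -549, -53], [85, -69, 642, -549, -53], [85, -69, 642, -549, -53], [85, -69, 642, -549, -53], [85, -69, 642, -549, -53], [85, -69, 642, -549, -53], [85, -69, 642, -549, -53], [85, -69, 642, -549, -53], [85, -69, 642, -549, -53]],
  ],
)

```text
t: 1.8
tool_pos: [0.5125, -0.0188, 0.2808]
eef_rot: [0.162, 1.563, -0.163]
ft_force: [0.7, -0.5, -0.2]
opening: 0.997
```

```bash
python3 - <<'E'
from h import *
t=np.radians(11.5); X=np.array([-np.sin(t),-np.cos(t)]);Y=np.array([-X[1],X[0]])
go([.6135,.2035,.30],Y)
E
```

```text
pos [ 0.5125 -0.0188  0.2808] x [ 0.001 -0.    -1.   ] z [ 0.979 -0.205  0.001] j [-0.174 -0.065  1.82  -0.     1.385  0.033] F [ 0.7 -0.5 -0.2] op 0.997 t 1.8
shift mm [-19.2 238.3  53.3]
turn -0.3 179.7
```

Call:
jog_arm(
  rows=[
    [[85, -19, 238, 53, 0], [85, -19, 238, 53, 0], [85, -19, 238, 53, 0], [85, -19, 238, 53, 0], [85, -19, 238, 53, 0], [85, -19, 238, 53, 0], [85, -19, 238, 53, 0]],
  ],
)

```text
t: 2.5
tool_pos: [0.6126, 0.202, 0.2987]
eef_rot: [0.16, 1.565, -0.162]
ft_force: [-0.5, 0.2, 0.2]
opening: 0.998
```

```bash
python3 - <<'E'
from h import *
st=status.get_state(); p,d=optics.read_camera('wrist'); cv2.imwrite('pics/w1.png',p[:,:,::-1])
np.save('pics/w1.npy',d)
t=np.radians(11.5); X=np.array([-np.sin(t),-np.cos(t)]);Y=np.array([-X[1],X[0]])
go([.6135,.2035,.30],Y,st)
P=cloud('wrist',d,st); Z=P[...,2]; ok=(d>0)&(P[...,0]>.45)&(P[...,0]<.75)&(P[...,1]>-.1)&(P[...,1]<.26)
def rect(m,n):
    m=cv2.morphologyEx(m.astype(np.uint8),cv2.MORPH_OPEN,np.ones((3,3)))>0
    k,l,s,_=cv2.connectedComponentsWithStats(m.astype(np.uint8)); m=l==1+s[1:,4].argmax()
    q=P[m&(d>0)][:,:2].astype(np.float32); print(n,len(q),cv2.minAreaRect(q*1000))
rect(ok&(Z>.106)&(Z<.12),'handle');rect(ok&(Z>.074)&(Z<.1)&(P[...,1]<.12),'tower');rect(ok&(Z>.024)&(Z<.045)&(P[...,1]<.03),'tongue');rect(ok&(Z>.046)&(Z<.06),'guides')
for n,z in {'handle':.092,'magazine':.04,'outfeed':.04,'disc3_center':.08}.items():
    for o in spotter.place_of(n,'wrist')[:3]: print(n,np.round(o['point'],1),round(o['p'],2),ray('wrist',o['point'],z,st).round(4))
E
```

```text
pos [0.6126 0.202  0.2987] x [-0.001 -0.001 -1.   ] z [ 0.979 -0.204 -0.001] j [ 2.100e-01  2.150e-01  1.490e+00 -1.000e-03  1.438e+00  4.150e-01] F [-0.5  0.2  0.2] op 0.998 t 2.5
shift mm [-1.3  1.7  0.6]
turn -0.2 179.8
handle 756 ((615.7265014648438, 206.6249237060547), (23.972103118896484, 29.705591201782227), 78.97766876220703)
tower 3343 ((586.2423095703125, 63.636138916015625), (73.81916809082031, 74.97225189208984), 78.35416412353516)
tongue 878 ((565.6107788085938, -36.56468200683594), (54.31839370727539, 35.56715393066406), 77.66445922851562)
guides 5685 ((606.3221435546875, 161.13320922851562), (130.20330810546875, 81.17343139648438), 78.32960510253906)
handle [261.5 159.8] 0.66 [0.6165 0.2069 0.092 ]
outfeed [263.  311.9] 0.77 [ 0.5742 -0.0123  0.04  ]
outfeed [84.2 33.6] 0.6 [0.4565 0.3692 0.04  ]
disc3_center [259.8 276.5] 0.76 [0.5857 0.0661 0.08  ]
disc3_center [349.3 300.5] 0.75 [0.6863 0.0112 0.08  ]
disc3_center [357.4 180.5] 0.64 [0.714  0.1607 0.08  ]
```

View pics/w1.png

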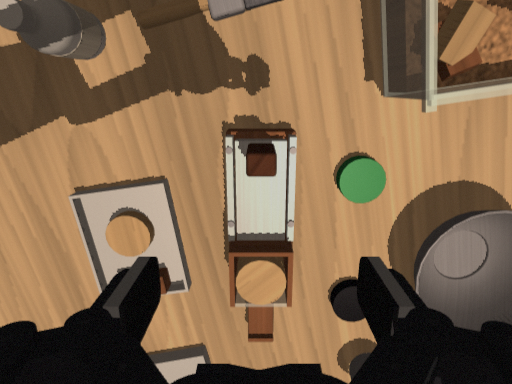

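The wrist view shows the handle at (261,160), the tower at (261,275) and the tongue at (260,322). All of these agree with the top-camera measurement, so I descend around the handle.

Call:
jog_arm(
  rows=[
    [[85, 50, 4, 2, 0], [85, 100, 4, 2, 0], [85, 150, 4, 2, 0], [85, 190, 4, 2, 0], [85, 210, 4, 2, 0], [85, 226, 4, 2, 0], [85, 226, 4, 2, 0], [85, 226, 4, 2, 0]],
  ],
  force=40,
)

```text
t: 3.55
tool_pos: [0.6164, 0.2044, 0.0743]
eef_rot: [0.163, 1.563, -0.163]
ft_force: [0.1, 0.9, -0.4]
opening: 0.996
```

Call:
jog_arm(
  rows=[
    [[20, 0, 0, 0, 0], [20, 0, 0, 0, 0], [20, 0, 0, 0, 0], [20, 0, 0, 0, 0], [20, 0, 0, 0, 0], [20, 0, 0, 0, 0], [20, 0, 0, 0, 0]],
  ],
  force=40,
)

```text
t: 4.25
tool_pos: [0.6156, 0.2049, 0.0742]
eef_rot: [0.162, 1.564, -0.162]
ft_force: [-3.0, -0.2, 6.0]
opening: 0.348
```

```bash
python3 - <<'E'
from h import *
st=status.get_state(); p,d=optics.read_camera('wrist'); cv2.imwrite('pics/w2.png',p[:,:,::-1])
t=np.radians(11.6); X=np.array([-np.sin(t),-np.cos(t)]);Y=np.array([-X[1],X[0]])
s=st['tool_pos'].copy(); s[:2]+=X*.08
go(s,Y,st); print(s)
E
```

```text
pos [0.6156 0.2049 0.0742] x [ 0.  0. -1.] z [ 0.979 -0.205  0.   ] j [0.213 0.432 1.655 0.    1.055 0.42 ] F [-3.  -0.2  6. ] op 0.348 t 4.25
shift mm [ -0.  -80.    0.3]
turn -0.2 179.8
[0.59954362 0.12655136 0.07421724]
```

View pics/w2.png

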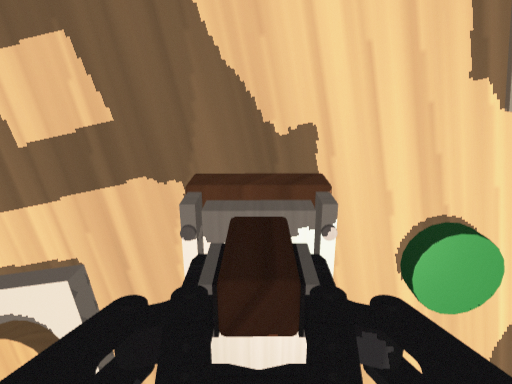

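The fingers hold the handle block, which fills the centre at about (260,280), at 29.7 mm opening. I push 75 mm first, then creep to the stop.

Call:
jog_arm(
  rows=[
    [[20, 0, -5, 0, 0], [20, 0, -13, 0, 0], [20, 0, -22, 0, 0], [20, 0, -31, 0, 0], [20, 0, -40, 0, 0], [20, 0, -48, 0, 0], [20, 0, -56, 0, 0], [20, 0, -63, 0, 0], [20, 0, -69, 0, 0], [20, 0, -73, 0, 0], [20, 0, -75, 0, 0], [20, 0, -75, 0, 0]],
  ],
  force=50,
)

```text
t: 5.5
tool_pos: [0.601, 0.1344, 0.0743]
eef_rot: [0.167, 1.562, -0.158]
ft_force: [0.6, 10.0, 4.0]
opening: 0.343
```

Call:
jog_arm(
  rows=[
    [[20, 0, -1, 0, 0], [20, 0, -2, 0, 0], [20, 0, -3, 0, 0], [20, 0, -3, 0, 0]],
  ],
)

```text
t: 5.9
tool_pos: [0.6005, 0.1319, 0.0743]
eef_rot: [0.167, 1.562, -0.157]
ft_force: [1.2, 10.4, 3.4]
opening: 0.347
```

Call:
jog_arm(
  rows=[
    [[20, 0, -1, 0, 0], [20, 0, -2, 0, 0], [20, 0, -2, 0, 0]],
  ],
)

```text
t: 6.2
tool_pos: [0.6002, 0.13, 0.0743]
eef_rot: [0.167, 1.562, -0.157]
ft_force: [1.1, 12.0, 3.5]
opening: 0.342
```

Call:
jog_arm(
  rows=[
    [[20, 0, -1, 0, 0], [20, 0, -1, 0, 0]],
  ],
)

```text
t: 6.4
tool_pos: [0.6, 0.1291, 0.0743]
eef_rot: [0.167, 1.562, -0.157]
ft_force: [1.3, 11.8, 3.2]
opening: 0.348
```

Call:
jog_arm(
  rows=[
    [[20, 0, -1, 0, 0], [20, 0, -2, 0, 0], [20, 0, -2, 0, 0]],
  ],
)

```text
t: 6.7
tool_pos: [0.5995, 0.1272, 0.0743]
eef_rot: [0.167, 1.562, -0.157]
ft_force: [1.2, 11.8, 2.5]
opening: 0.347
```

Call:
jog_arm(
  rows=[
    [[20, 0, -1, 0, 0], [20, 0, -2, 0, 0], [20, 0, -2, 0, 0]],
  ],
)

```text
t: 7.0
tool_pos: [0.5994, 0.1266, 0.0743]
eef_rot: [0.17, 1.561, -0.155]
ft_force: [2.3, 15.1, 2.7]
opening: 0.344
```

Call:
jog_arm(
  rows=[
    [[20, 0, -1, 0, 0], [20, 0, -2, 0, 0], [20, 0, -2, 0, 0]],
  ],
)

```text
t: 7.3
tool_pos: [0.5994, 0.1265, 0.0743]
eef_rot: [0.173, 1.56, -0.153]
ft_force: [3.4, 20.4, 1.6]
opening: 0.345
```

Call:
jog_arm(
  rows=[
    [[20, 0, -1, 0, 0], [20, 0, -2, 0, 0], [20, 0, -2, 0, 0]],
  ],
)

```text
t: 7.6
tool_pos: [0.5995, 0.1265, 0.0743]
eef_rot: [0.175, 1.559, -0.15]
ft_force: [4.8, 26.9, -0.1]
opening: 0.346
```

```bash
python3 - <<'E'
from h import *
st=status.get_state(); p,d=optics.read_camera('side'); cv2.imwrite('pics/s3.png',cv2.resize(p[150:300,150:350,::-1],None,fx=4,fy=4))
p,d=optics.read_camera('wrist');cv2.imwrite('pics/w3.png',p[:,:,::-1])
go([.6,.126,.0743],None,st)
E
```

```text
pos [0.5995 0.1265 0.0743] x [ 0.007  0.015 -1.   ] z [ 0.979 -0.206  0.004] j [0.086 0.36  1.755 0.017 1.019 0.285] F [ 4.8 26.9 -0.1] op 0.346 t 7.6
shift mm [ 0.  -0.4  0.6]
```

View pics/s3.png

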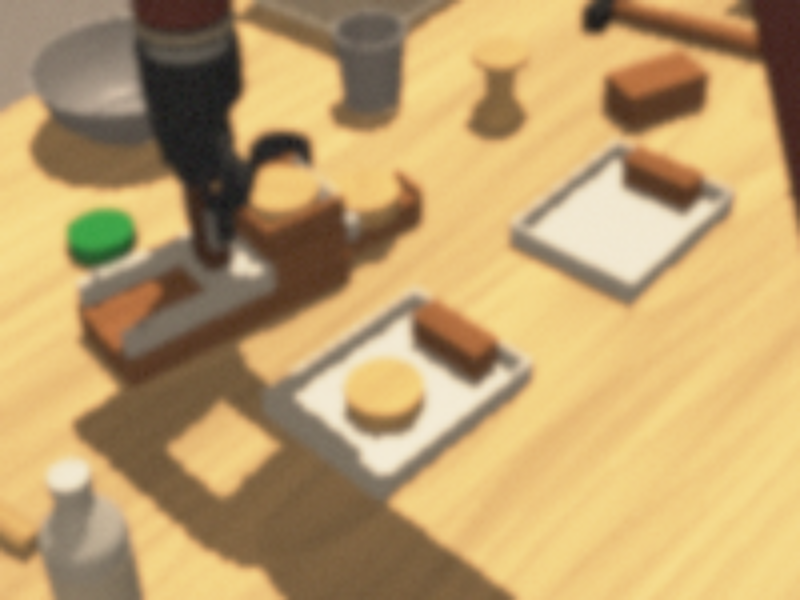

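The slide is at its stop: travel is 80.0 mm and the force rises without further motion. The side view shows the disc out on the tongue at (370,195). I let go by opening the fingers.

Call:
jog_arm(
  rows=[
    [[85, 0, 0, 0, 0], [85, 0, 0, 0, 0], [85, 0, 0, 0, 0], [85, 0, 0, 0, 0], [85, 0, 0, 0, 0], [85, 0, 0, 0, 0], [85, 0, 0, 0, 0]],
  ],
)

```text
t: 8.4
tool_pos: [0.5972, 0.1172, 0.0732]
eef_rot: [0.163, 1.565, -0.163]
ft_force: [0.1, 0.3, -0.6]
opening: 0.993
```

Call:
jog_arm(
  rows=[
    [[85, -30, 0, 0, 0], [85, -70, 0, 0, 0], [85, -120, 0, 0, 0], [85, -170, 0, 0, 0], [85, -195, 0, 0, 0], [85, -195, 0, 0, 0], [85, -195, 0, 0, 0]],
  ],
)

```text
t: 9.1
tool_pos: [0.5972, 0.1175, 0.2686]
eef_rot: [0.163, 1.564, -0.162]
ft_force: [-0.0, -0.2, -0.7]
opening: 0.99
```

```bash
python3 - <<'E'
from h import *
st=status.get_state(); p,d=optics.read_camera('wrist'); cv2.imwrite('pics/w4.png',p[:,:,::-1])
t=np.radians(11.6); X=np.array([-np.sin(t),-np.cos(t)]);Y=np.array([-X[1],X[0]])
go([.6,.126,.0743],Y,st)
P=cloud('wrist',d,st); Z=P[...,2]; ok=(d>0)&(P[...,0]>.45)&(P[...,0]<.66)&(P[...,1]>-.15)&(P[...,1]<.26)
def rect(m,n):
    m=cv2.morphologyEx(m.astype(np.uint8),cv2.MORPH_OPEN,np.ones((3,3)))>0
    k,l,s,_=cv2.connectedComponentsWithStats(m.astype(np.uint8))
    if k<2: print(n,'none');return
    m=l==1+s[1:,4].argmax()
    q=P[m&(d>0)][:,:2].astype(np.float32); print(n,len(q),Z[m].mean(),cv2.minAreaRect(q*1000),cv2.minEnclosingCircle(q*1000))
rect(ok&(Z>.106)&(Z<.12),'handle');rect(ok&(Z>.074)&(Z<.1)&(P[...,1]<.12),'tower');rect(ok&(Z>.044)&(Z<.06)&(P[...,1]<.02),'disc1')
for n,z in {'outfeed':.04,'disc1_center':.04}.items():
    for o in spotter.place_of(n,'wrist')[:3]: print(n,np.round(o['point'],1),round(o['p'],2),ray('wrist',o['point'],z,st).round(4))
E
```

```text
pos [0.5972 0.1175 0.2686] x [ 0.001  0.    -1.   ] z [ 0.979 -0.206  0.001] j [ 0.079  0.154  1.616 -0.     1.371  0.286] F [-0.  -0.2 -0.7] op 0.99 t 9.1
shift mm [194.3   8.8   0.7]
turn -0.3 179.7
handle 1103 0.11367207199485757 ((615.5801391601562, 206.54920959472656), (23.31303596496582, 29.809803009033203), 78.17806243896484) ((615.643310546875, 206.5081024169922), 17.677085876464844)
tower 3902 0.08206724592085184 ((586.08935546875, 63.241600036621094), (74.08906555175781, 75.16667938232422), 78.45542907714844) ((585.99072265625, 63.641876220703125), 51.7916259765625)
disc1 1710 0.04999655414373229 ((569.2188720703125, -16.08544921875), (55.07164764404297, 58.893890380859375), 77.8221206665039) ((570.0676879882812, -14.424756050109863), 29.987842559814453)
disc1_center [257.5 272.9] 0.72 [ 0.5676 -0.0183  0.04  ]
```

View pics/w4.png

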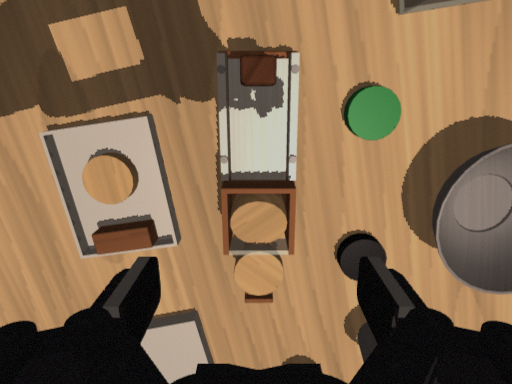

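The handle is home again at (0.6156, 0.2065), the next disc has dropped, and disc1 rests on the tongue at (0.570, -0.0145), pixel (259,273).

Call:
jog_arm(
  rows=[
    [[85, 0, -50, 0, 0], [85, 0, -100, 0, 0], [85, 30, -125, 1, 0], [85, 80, -135, 1, 0], [85, 120, -135, 1, 0], [85, 150, -135, 1, 0], [85, 170, -135, 1, 0], [85, 180, -135, 1, 0], [85, 180, -135, 1, 0], [85, 180, -135, 1, 0]],
  ],
  force=25,
)

```text
t: 10.25
tool_pos: [0.5707, -0.0147, 0.0884]
eef_rot: [0.162, 1.564, -0.162]
ft_force: [0.3, 0.0, 0.1]
opening: 0.994
```

```bash
python3 - <<'E'
from h import *
st=status.get_state(); p,d=optics.read_camera('wrist'); cv2.imwrite('pics/w5.png',p[:,:,::-1])
t=np.radians(11.6); X=np.array([-np.sin(t),-np.cos(t)]);Y=np.array([-X[1],X[0]])
go([.57,-.0147,.029],Y,st)
P=cloud('wrist',d,st); Z=P[...,2]
m=(d>0)&(abs(Z-.05)<.004)&(P[...,1]<.03)&(P[...,1]>-.06)&(P[...,0]>.53)&(P[...,0]<.61)
q=P[m][:,:2].astype(np.float32);print(len(q),cv2.minEnclosingCircle(q*1000),q.min(0),q.max(0))
# fingertip heights
m=(d>0)&(d<.2); Rt=R.from_rotvec(st['eef_rot']).as_matrix(); T=(P-st['tool_pos'])@Rt; 
for s in (-1,1):
    k=m&(s*T[...,2]>.035)&(abs(T[...,2])<.07); print(s,k.sum(), T[k].max(0).round(4), T[k].min(0).round(4))
E
```

```text
pos [ 0.5707 -0.0147  0.0884] x [ 0. -0. -1.] z [ 0.979 -0.205  0.   ] j [-0.149  0.267  1.845 -0.     1.029  0.058] F [0.3 0.  0.1] op 0.994 t 10.25
shift mm [59.4 -0.1 -0.7]
turn -0.3 179.7
7961 ((578.9615478515625, -4.277154445648193), 43.03634262084961) [ 0.5405502  -0.04407764] [0.6090665  0.02827074]
-1 11955 [ 0.0069  0.1092 -0.035 ] [-0.085  -0.0109 -0.07  ]
1 10672 [0.0066 0.1093 0.0699] [-0.0848 -0.011   0.035 ]
```

View pics/w5.png

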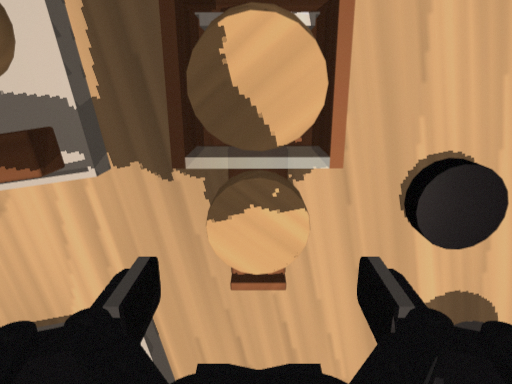

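```bash
python3 - <<'E'
from h import *
st=status.get_state(); p,d=optics.read_camera('wrist')
P=cloud('wrist',d,st); Rt=R.from_rotvec(st['eef_rot']).as_matrix(); T=(P-st['tool_pos'])@Rt
for s in (-1,1):
    k=(d>0)&(s*T[...,2]>.03)&(abs(T[...,2])<.065)&(abs(T[...,1])<.0125)&(T[...,0]<.03)
    print(s,k.sum(),np.histogram(T[k][:,0],bins=np.arange(-.09,.031,.004)), (s*T[k&(T[...,0]>-.03)][:,2]).min())
E
```

```text
-1 7829 (array([   0,    0,   48,  262,  333, 1476, 1452,  524,  258,  337,  390,
        417,  449,  404,  377,  344,  305,  267,  160,   26,    0,    0,
          0,    0,    0,    0,    0,    0,    0,    0]), array([-0.09 , -0.086, -0.082, -0.078, -0.074, -0.07 , -0.066, -0.062,
       -0.058, -0.054, -0.05 , -0.046, -0.042, -0.038, -0.034, -0.03 ,
       -0.026, -0.022, -0.018, -0.014, -0.01 , -0.006, -0.002,  0.002,
        0.006,  0.01 ,  0.014,  0.018,  0.022,  0.026,  0.03 ])) 0.042032471423639584
1 7702 (array([   0,    0,   14,  214,  302, 1471, 1440,  531,  244,  348,  375,
        420,  454,  412,  373,  347,  310,  260,  155,   32,    0,    0,
          0,    0,    0,    0,    0,    0,    0,    0]), array([-0.09 , -0.086, -0.082, -0.078, -0.074, -0.07 , -0.066, -0.062,
       -0.058, -0.054, -0.05 , -0.046, -0.042, -0.038, -0.034, -0.03 ,
       -0.026, -0.022, -0.018, -0.014, -0.01 , -0.006, -0.002,  0.002,
        0.006,  0.01 ,  0.014,  0.018,  0.022,  0.026,  0.03 ])) 0.04178142630298498
```

The tips stand 12.5 mm back when open, so about 5 mm back at 60 mm opening. I descend to TCP z of about 0.028, which puts the tips about 3 mm above the disc's underside, and grip.

Call:
jog_arm(
  rows=[
    [[85, 25, 0, 0, 0], [85, 45, 0, 0, 0], [85, 56, 0, -1, 0], [85, 60, 0, -1, 0], [85, 60, 0, -1, 0], [85, 60, 0, -1, 0], [52, 60, 0, -1, 0], [52, 60, 0, -1, 0], [52, 60, 0, -1, 0], [52, 60, 0, -1, 0], [52, 60, 0, -1, 0], [52, 60, 0, -1, 0]],
  ],
  force=25,
)

```text
t: 11.55
tool_pos: [0.5705, -0.0147, 0.0293]
eef_rot: [0.162, 1.563, -0.163]
ft_force: [-0.2, -0.0, 5.3]
opening: 0.688
```

```bash
python3 - <<'E'
from h import *
st=status.get_state(); p,d=optics.read_camera('wrist'); cv2.imwrite('pics/w6.png',p[:,:,::-1])
go([.405,-.147,.15],[1,0],st)
P=cloud('wrist',d,st); Rt=R.from_rotvec(st['eef_rot']).as_matrix(); T=(P-st['tool_pos'])@Rt
for s in (-1,1):
    k=(d>0)&(s*T[...,2]>.029)&(abs(T[...,2])<.06)&(abs(T[...,1])<.0125)&(T[...,0]<.03); print(np.sort(T[k][:,0])[-5:])
E
```

```text
pos [ 0.5705 -0.0147  0.0293] x [ 0.002 -0.    -1.   ] z [ 0.979 -0.206  0.002] j [-0.149  0.357  1.864  0.     0.919  0.058] F [-0.2 -0.   5.3] op 0.688 t 11.55
shift mm [-121.  -163.5 -134.5]
turn -11.9 168.1
[0.02999466 0.02999479 0.02999492 0.02999534 0.02999939]
[0.02999345 0.02999514 0.0299957  0.0299961  0.02999835]
```

View pics/w6.png

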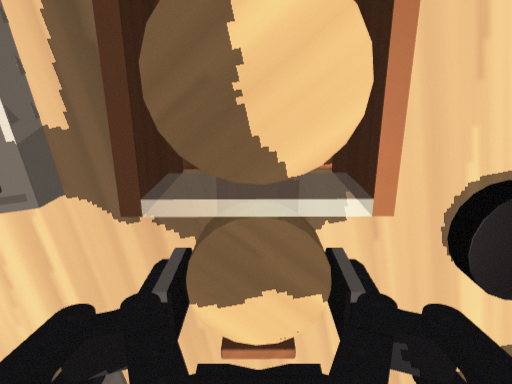

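The disc is held between the pads: it is centred at (260,275) in the picture and the opening reads 58.8 mm. I lift it.

Call:
jog_arm(
  rows=[
    [[52, -5, 0, 0, 0], [52, -15, 0, 0, 0], [52, -35, 0, 0, 0], [52, -65, 0, 0, 0], [52, -100, 0, 0, 0], [52, -121, 0, 0, 0], [52, -121, 0, 0, 0], [52, -121, 0, 0, 0]],
  ],
)

```text
t: 12.4
tool_pos: [0.5693, -0.0145, 0.1493]
eef_rot: [0.162, 1.564, -0.163]
ft_force: [1.3, -0.4, -0.5]
opening: 0.692
```

```bash
python3 - <<'E'
from h import *
st=status.get_state(); p,d=optics.read_camera('wrist'); cv2.imwrite('pics/w7.png',p[:,:,::-1])
go([.405,-.147,.15],[1,0],st)
P=cloud('wrist',d,st); Rt=R.from_rotvec(st['eef_rot']).as_matrix(); T=(P-st['tool_pos'])@Rt
k=(d>0)&(abs(T[...,2])<.022)&(abs(T[...,1])<.022)&(T[...,0]<.03)&(T[...,0]>-.03)
A=T[k]; n=np.linalg.lstsq(np.c_[A[:,1:],np.ones(len(A))],A[:,0],rcond=None)[0]; print(len(A),n, A[:,1:].min(0),A[:,1:].max(0))
E
```

```text
pos [ 0.5693 -0.0145  0.1493] x [ 0. -0. -1.] z [ 0.979 -0.206  0.   ] j [-0.149  0.184  1.815  0.     1.142  0.058] F [ 1.3 -0.4 -0.5] op 0.692 t 12.4
shift mm [  -0.8 -163.4 -133.5]
turn -11.9 168.1
10254 [ 0.00841177  0.00384364 -0.02057479] [-0.02198922 -0.02199836] [0.02199892 0.0219909 ]
```

View pics/w7.png

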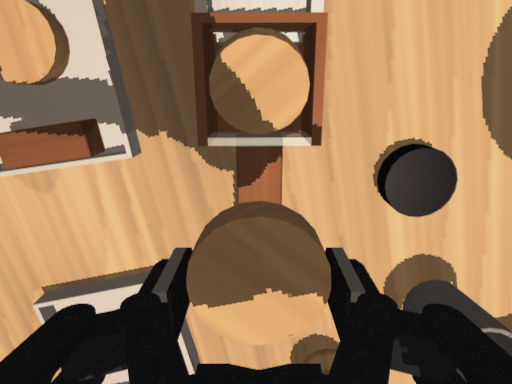

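The disc is lifted and level (tilt about 0.5°), with its underside 0.6 mm above TCP height. I move over the tray.

Call:
jog_arm(
  rows=[
    [[52, 0, -30, -25, -3], [52, 0, -65, -53, -6], [52, 0, -100, -82, -9], [52, 0, -130, -107, -12], [52, 0, -150, -123, -12], [52, 0, -160, -131, -12], [52, 0, -164, -133, -12], [52, 0, -164, -133, -12], [52, 0, -164, -133, -12]],
  ],
)

```text
t: 13.35
tool_pos: [0.4063, -0.1473, 0.149]
eef_rot: [-0.002, 1.571, 0.003]
ft_force: [0.2, -0.2, -0.0]
opening: 0.691
```

```bash
python3 - <<'E'
from h import *
st=status.get_state(); p,d=optics.read_camera('wrist'); cv2.imwrite('pics/w8.png',p[:,:,::-1])
go([.406,-.148,.0034],[1,0],st)
P=cloud('wrist',d,st); Z=P[...,2]
k=(d>0)&(Z>.014)&(Z<.026)&(P[...,0]>.32)&(P[...,0]<.49)&(P[...,1]>-.27)&(P[...,1]<-.06); A=P[k]
print(k.sum(),A.min(0),A.max(0),cv2.minAreaRect((A[:,:2]*1000).astype(np.float32)))
p,d=optics.read_camera('top'); P=cloud('top',d); Z=P[...,2]
cv2.imwrite('pics/t8.png',cv2.resize(p[125:280,155:345,::-1],None,fx=3.5,fy=3.5))
E
```

```text
pos [ 0.4063 -0.1473  0.149 ] x [ 0.  0. -1.] z [1.    0.003 0.   ] j [-5.110e-01 -1.160e-01  2.125e+00  1.000e-03  1.132e+00 -5.140e-01] F [ 0.2 -0.2 -0. ] op 0.691 t 13.35
shift mm [145.6  -0.8  -0.3]
turn 0.2 -179.8
2797 [ 0.34233238 -0.20767195  0.01400765] [ 0.46799554 -0.08212701  0.02449132] ((405.2140197753906, -144.84930419921875), (125.3760757446289, 124.82299041748047), 0.404055118560791)
```

View pics/w8.png

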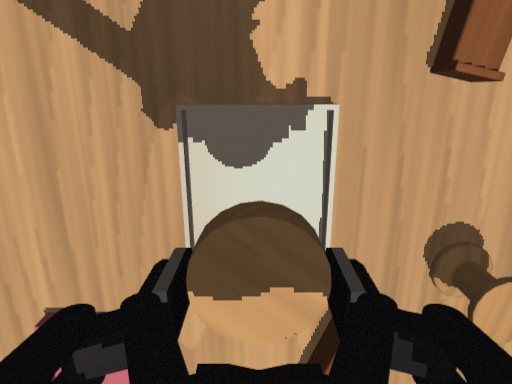

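View pics/t8.png

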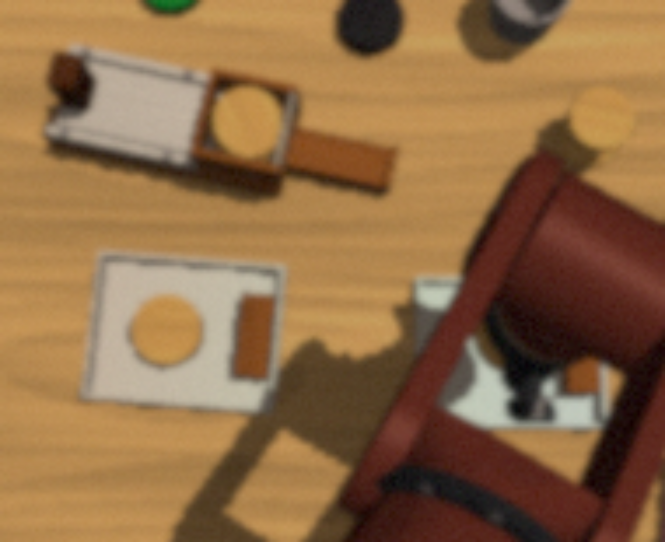

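Call:
jog_arm(
  rows=[
    [[52, 30, 0, 0, 0], [52, 65, 0, 0, 0], [52, 100, 0, 0, 0], [52, 120, 0, -1, 0], [52, 132, 0, -1, 0], [52, 138, 0, -1, 0], [52, 141, 0, -1, 0], [52, 142, 0, -1, 0], [52, 142, 0, -1, 0], [52, 142, 0, -1, 0]],
  ],
)

```text
t: 14.45
tool_pos: [0.4054, -0.1482, 0.008]
eef_rot: [-0.003, 1.569, 0.001]
ft_force: [1.2, -0.4, -0.8]
opening: 0.691
```

Call:
jog_arm(
  rows=[
    [[52, 0.5, 0, 0, 0], [52, 1, 0, 0, 0], [52, 1.5, 0, 0, 0], [52, 2, 0, 0, 0], [52, 2, 0, 0, 0]],
  ],
)

```text
t: 14.95
tool_pos: [0.4044, -0.1477, 0.0051]
eef_rot: [-0.002, 1.571, 0.002]
ft_force: [0.4, -0.0, -0.1]
opening: 0.69
```

Call:
jog_arm(
  rows=[
    [[52, 0.5, 0, 0, 0], [52, 1, 0, 0, 0], [52, 1.5, 0, 0, 0], [52, 1.5, 0, 0, 0]],
  ],
)

```text
t: 15.35
tool_pos: [0.4045, -0.1477, 0.0036]
eef_rot: [-0.002, 1.571, 0.002]
ft_force: [-1.1, -0.5, -0.2]
opening: 0.687
```

Call:
jog_arm(
  rows=[
    [[52, 0.5, 0, 0, 0], [52, 1, 0, 0, 0], [52, 1, 0, 0, 0]],
  ],
)

```text
t: 15.65
tool_pos: [0.4046, -0.1477, 0.0033]
eef_rot: [-0.002, 1.571, 0.002]
ft_force: [-3.7, 1.0, 7.2]
opening: 0.689
```

The disc has touched the tray floor: 7 N upward at TCP z 0.0033, as predicted. I release it with a limited opening inside the tray, then retreat.

Call:
jog_arm(
  rows=[
    [[72, 0, 0, 0, 0], [72, 0, 0, 0, 0], [72, 0, 0, 0, 0], [72, 0, 0, 0, 0], [72, -5, 0, 0, 0], [72, -15, 0, 0, 0], [72, -35, 0, 0, 0], [72, -70, 0, 0, 0], [72, -110, 0, 0, 0], [72, -150, 0, 0, 0], [72, -170, 0, 0, 0], [72, -170, 0, 0, 0]],
  ],
)

```text
t: 16.85
tool_pos: [0.4075, -0.1493, 0.1776]
eef_rot: [-0.006, 1.562, -0.002]
ft_force: [0.0, -0.5, 1.0]
opening: 0.842
```

```bash
python3 - <<'E'
from h import *
st=status.get_state(); p,d=optics.read_camera('wrist'); cv2.imwrite('pics/w9.png',p[:,:,::-1])
go([.406,-.148,.0034],[1,0],st)
P=cloud('wrist',d,st); Z=P[...,2]
k=(d>0)&(Z>.019)&(Z<.03)&(P[...,0]>.36)&(P[...,0]<.45)&(P[...,1]>-.19)&(P[...,1]<-.1); A=P[k]
print(k.sum(),cv2.minEnclosingCircle((A[:,:2]*1000).astype(np.float32)),np.linalg.lstsq(np.c_[A[:,:2],np.ones(len(A))],A[:,2],rcond=None)[0],A[:,2].mean())
p,d=optics.read_camera('side'); cv2.imwrite('pics/s9.png',cv2.resize(p[130:300,130:360,::-1],None,fx=3.4,fy=3.4))
E
```

```text
pos [ 0.4075 -0.1493  0.1776] x [ 0.009 -0.005 -1.   ] z [1.    0.003 0.009] j [-0.513 -0.158  2.103  0.     1.186 -0.516] F [ 0.  -0.5  1. ] op 0.842 t 16.85
shift mm [174.2   2.2  -3. ]
turn 0.1 -179.9
3416 ((404.6081848144531, -147.4594268798828), 30.098472595214844) [ 0.00027451 -0.0027667   0.02351829] 0.024034324897921535
```

View pics/w9.png

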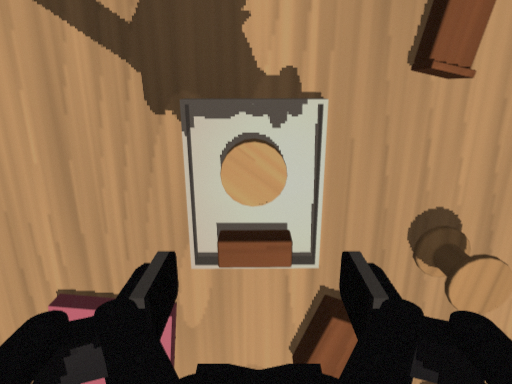

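View pics/s9.png

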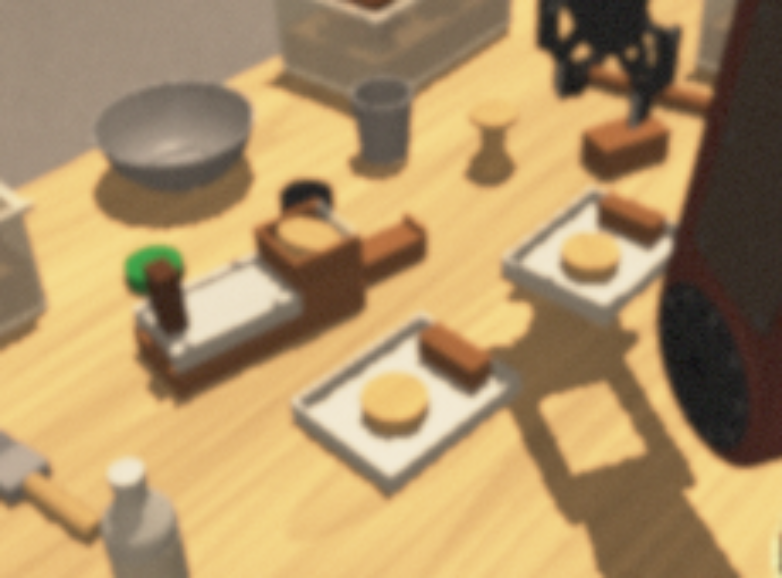

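The disc lies flat at the centre of the tray's free floor, at wrist pixel (254,173). Its top is at 24.0 mm with 0.2° tilt. In the side view the handle is home and everything else is where it was, so I hand in.

```bash
python3 -c "
from cell import finish_job
print(finish_job())"
```

```text
the job is handed in; nothing more can be done
None
```

The disc is lying flat in the tray that had none, and I handed the job in at about 17 s of robot time; `finish_job` gave no verdict.

- **Slide:** I gripped the handle and pushed it once until the force rose with no more movement, at 80.0 mm. I let go there by opening the fingers, and the wrist camera then measured the handle back at its home position to within 0.2 mm.
- **Disc:** I gripped the pushed-out disc on the tongue, carried it level and lowered it until it touched the tray floor at about 7 N before letting go.
- **Last checks:**
  - The disc's centre is at (0.405, -0.147), in the middle of the free floor. Its top is 24.0 mm above the table and it tilts about 0.2°.
  - The stack is still in the tower. I saw only its top disc, so I did not count the other one.
  - The bystanders seen in the last pictures looked undisturbed. I compared them by eye, and not every one was in view.
  - The gripper is clear of everything.
- **Disagreement:** The top and wrist cameras placed the handle about 3 mm apart. I used the wrist values.

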